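Key the label spindle onto its bench studs and load the roll

TASK

Set up the label station: lay the spindle plate on the two headed studs of the slotted aluminium bed, its chamfered front edge toward you, and slide it lightly along the bed until the big ends of both keyholes drop over the stud heads; then draw it straight toward you until it stops, so that the heads lock it down flat. Then put the roll of labels that stands behind the bed down over the spindle onto its round seat. Feel your way, never forcing the plate against the bed or the studs, and leave the other things on the board where they are.

Things in the scene. Friction and masses are not known exactly. Their poses are not given: they have to be found in the camera images.
- bed: T-slot aluminium bar screwed to the board (fixed), 100 x 240 mm, top 16 mm over its underside. Origin: centre of the underside; y along its length, x across it, away from the robot to within 0.2 rad. A slot 8 mm wide runs along its middle (x = 0); in it two steel headed studs stand 80 mm apart along y.
- bed_mid (a point): Middle of the bed's slot, at the level of its top; axes as the bed's. The two studs are clamped as a pair anywhere along the slot, the pair's middle up to 20 mm from here in y; where is not measured: see or feel it. Each stud: neck 7 mm across, 8 mm tall, then a head 16 mm across, 5 mm thick, its upper edge chamfered 2.5 mm; head tops are 13 mm over the bed's top.
- spindle_plate: Loose aluminium plate, 120 (x) x 140 (y) x 6 mm, 0.25 to 0.5 kg, with a steel spindle 16 mm across in its middle to carry it by. Origin: centre of the underside, on the spindle's axis, z up. A round seat 50 mm across, 4 mm thick, is round the spindle's foot (its top 10 mm over the underside). Locked on the studs, this origin is over the bed's slot line (bed x = 0), underside on the bed's top.
- keyhole_line (a point): Midway between the big ends of the plate's two keyholes, at the underside, plate x = -16 mm; axes as the plate's. The big ends are eight-sided, 20 mm across, centred at 40 mm to either side (plate y); from each a slot 10 mm wide runs 16 mm in plate +x, where it stops the stud's neck. With this point between the stud heads, plate square to the bed, the plate can drop 13 mm.
- spindle_top (a point): Tip of the spindle, on its axis, 65 mm over the plate's underside; axes as the plate's.
- plate_front (a point): Middle of the plate's front edge (the one with chamfered corners, beside the big ends of the keyholes), at the underside, 60 mm from the spindle's axis in plate -x. It faces the robot when the plate is mounted.
- label_roll: Roll of paper labels standing on end behind the bed, 60 mm across, 40 mm high, open core 25 mm across all the way through, 0.06 to 0.13 kg. Origin: centre of its underside, z up along the core. On the spindle's seat its underside is 10 mm over the plate's underside and the spindle's tip stands 15 mm above the roll.
- mini_pot_2: Bystander: sand-coloured sample pot with a rim, 56 mm across, 60 mm high; origin centre of underside.
- mini_pot_5: Bystander: round cream sample pot, 58 mm across, 46 mm high; origin centre of underside.
- marker: Bystander: felt marker lying down, 135 mm long along its y, 17 mm thick; origin at its middle, underside.
- slip_jar: Bystander: jar with a black lid, 61 mm across, 78 mm high; origin centre of underside.
- sand_block: Bystander: sanding block, 42 x 70 mm, 26 mm high; origin centre of underside.

How it is judged:
By the outcome, as a careful person would: the job done as asked, in the order asked, and still so for the second after the job is handed in, with the robot touching nothing.
It also fails if it takes over 70 s, if anything falls off the work surface, if the arm or the gripper's body presses on something with over 40 N, if the wrist force passes 120 N, or if a joint passes its speed limit or range.

ROBOT

A 7-joint arm with a two-finger parallel gripper is mounted at the origin on a cart in front of the work surface, level with it; the furniture and walls round the work are solid. World frame = base frame: x ahead of the robot, y to its left, z up, the work surface at z = 0. Lengths are in mm, angles in rad, forces in N, time in s.
With the tool pointing down it reaches from about 425 to 950 mm from the base axis. Payload 4.7 kg.
Tool frame: the origin (TCP) lies at the very end of the fingers, on their centre line; the grasp point (between the pads) lies behind it (tcp_to_grasp is the y of the grasp point in the tool frame, in mm); y points along the fingers, z is the direction in which the jaws open and shut, and the axes are right-handed (so a half turn about y gives the same grasp; the last joint's range is limited). The gripper opens to 87 mm and grips with 3 to 60 N. Pads are 19 mm wide; open, the fingers measure 117 mm over their backs; the gripper's body (75 mm by 190 mm) begins 51 mm behind the grasp point.
Start: joints at [-1.362, 0.469, -0.049, 1.532, 0.024, 1.141, -0.082], TCP at [158.963, 656.033, 222.573] pointing down, gripper open.
Joint ranges: [-2.59, 2.59], [-0.33, 1.99], [-1.39, 1.29], [0.1, 2.45], [-1.04, 4.18], [0.21, 1.99], [-2.66, 2.66]. Speed limits (rad/s): [2.57, 2.57, 3.14, 3.14, 3.14, 3.14, 3.14].

INTERFACE

Orientations are given as a rotation vector (axis times angle).
In Python, from bench import * gives the robot as it stands.
- The arm moves only by the tool step_arm, never from a script. Its argument "increments" is text: rows parted by semicolons, each of 6 numbers parted by spaces: the shift along the tool's x, y, z in m, then the turn, a rotation vector about the tool's x, y, z in degrees. In form: x y z ax ay az; .... A call has 1 to 8 rows; each row shifts and turns the pose as measured when the row begins, along the tool's axes as they then stand; what a row does not reach is not made up. A row lasts 1/12 s, in which the tool goes at most 41.7 mm and 7.16 degrees, less where a joint would pass 70% of its speed; a pose out of reach is approached as far as the arm can. A call is refused whole if a number of a shift passes 0.0417 or a number of a turn 7.16, either way. A call with a gripper value outside its range is refused whole. "gripper" is the opening in per cent of the stroke, from 0 (shut) to 100 (fully open), set as the call begins (left out, the last holds). The fingers move at their own pace and stop on an object; "force" is the grip in N (left out, the last holds). Time passes only in rows, so rows that do not move let the fingers close. It gives the time, the measured TCP pose, the force and the opening at its end, in the units of the state.
- get_state(): the state, without advancing time (a new reading comes with each control period).
- capture(name): name is "scene" or "top" or "wrist"; returns a dict with "color" (384x512x3 uint8, red, green, blue), "mtx" (3x3 intrinsics, pixels), "origin" and "orientation" of the camera in the world; the wrist camera has in their place "T_tool_cam" (4x4, takes a point from camera to tool coordinates, whose origin is the TCP and whose axes are the tool frame's). Camera axes: x right, y down, z forward; pixel columns grow to the right and rows downward; lengths in mm; the calibration is good to about 2 mm. The wrist camera is an equidistant fisheye: a pixel r from the principal point sees the ray r / f radians off the axis. A picture is of the moment at which its call begins: read the wrist's pose just before it. There is no depth.
- job_done(): hands the job in, once; it reports no verdict.
The state is a dict: "time": time; "joints": joint angles; "joint_velocities": joint speeds; "joint_torque": joint torques, N m; "tool_pos": TCP position; "orientation": TCP orientation; "wrist_force": force on the tool from outside, world axes, zero at the start; "torque": the same for the moment, N m; "grip_width": finger opening in mm.
Only numpy, scipy, OpenCV 4.12 (cv2) and the standard library are available. Lean on these libraries where they do the work, as an engineer would, in place of code of your own. Each camera call takes 0.05 s, during which the arm holds its last target. There are 200 camera calls.

## Working session

There is one attempt and no reset: what is moved stays moved. The work goes in short steps, Python scripts to look and compute and a tool call to move; the robot and the scene stay as the last step left them, time stands still between calls to the robot, and variables do not carry over. Pictures are saved under pics/ and viewed, on a budget of 10 in all, crops included, one or two more only if the job needs it, and the job is handed in when it is done.

Besides the shell and the picture viewer there is one more tool, called after "Call:" as a command line: name --argument value ..., lists and objects as JSON in quotes. step_arm: Moves the arm, as the interface text tells. Its arguments: {"type":"object","properties":{"increments":{"type":"string"},"gripper":{"type":"number"},"force":{"type":"number"}},"required":["increments"]}

```bash
mkdir -p pics
python3 - <<'E'
from bench import *
import cv2,numpy as np
s=get_state();print({k:np.round(v,3).tolist() if not isinstance(v,(int,float)) else v for k,v in s.items()})
for n in("scene","top"):
    c=capture(n);cv2.imwrite(f"pics/{n}0.png",cv2.resize(c["color"][:,:,::-1],(800,600),interpolation=cv2.INTER_CUBIC))
    np.savez(f"{n}.npz",**c)
    print(n,c["mtx"],c["origin"],c["orientation"])
E
ls
```

```text
{'time': 0.0, 'joints': [-1.362, 0.469, -0.049, 1.534, 0.024, 1.141, -0.082], 'joint_velocities': [0.0, -0.001, -0.0, -0.001, -0.001, 0.001, -0.002], 'joint_torque': [-0.0, -50.796, -0.081, -23.617, -0.061, 0.038, 0.0], 'tool_pos': [158.873, 655.436, 221.508], 'orientation': [-1.565, 0.187, -0.187], 'wrist_force': [0.51, -0.41, 0.347], 'torque': [-0.106, 0.011, -0.003], 'grip_width': 86.50366802605984}
scene [[359.09413399   0.         259.93340247]
 [  0.         359.09413399 187.318215  ]
 [  0.           0.           1.        ]] [362.92132331 -80.10931806 886.60066647] [-2.60117213  0.57538673 -0.15557197]
top [[364.04809073   0.         254.4180229 ]
 [  0.         364.04809073 187.6775566 ]
 [  0.           0.           1.        ]] [ 394.11948867  298.28003995 1084.95152186] [-2.14150376  2.13429803 -0.18106392]
pics
scene.npz
top.npz
```

View pics/scene0.png

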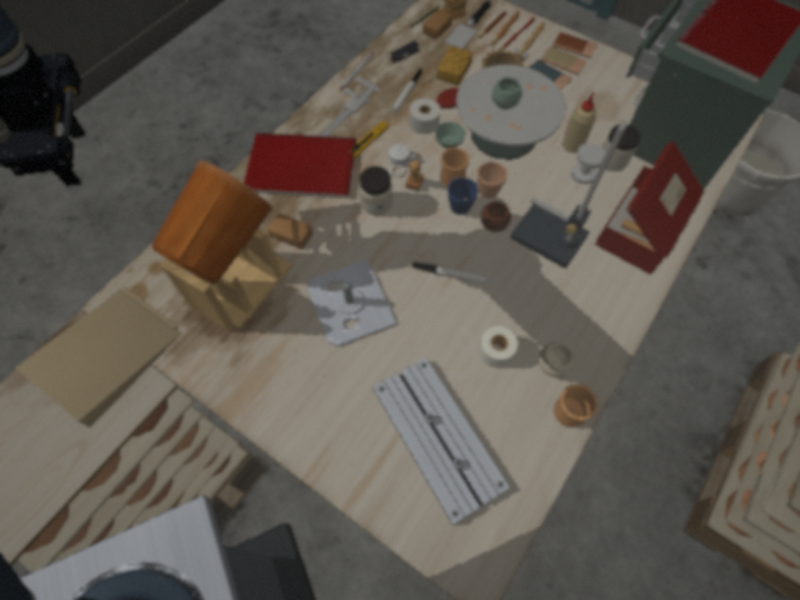

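View pics/top0.png

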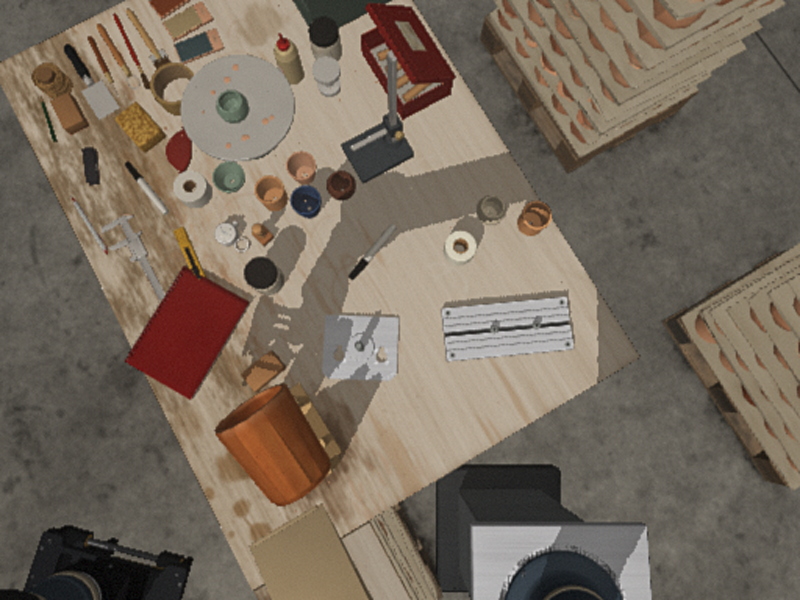

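The scene view shows the plate at (350,300), the bed at (440,440) and the roll at (500,345). In the top view they are at (361,346), (508,328) and (460,246). I'll take an enlarged crop to read exact points.

```bash
cat > h.py <<'E'
from bench import *
import cv2,numpy as np
from scipy.spatial.transform import Rotation as R
def hit(c,u,v,z):
    d=R.from_rotvec(c["orientation"]).apply(np.linalg.inv(c["mtx"])@[u,v,1]);o=c["origin"]
    return o+d*(z-o[2])/d[2]
def T_tool(s):
    T=np.eye(4);T[:3,:3]=R.from_rotvec(s["orientation"]).as_matrix();T[:3,3]=s["tool_pos"];return T
def crop(img,u0,v0,u1,v1,k,name):
    p=cv2.resize(img[v0:v1,u0:u1,::-1],None,fx=k,fy=k,interpolation=cv2.INTER_CUBIC);cv2.imwrite(name,p)
def wpix(c,T,P):   # world point -> wrist pixel
    M=T@c["T_tool_cam"];p=M[:3,:3].T@(np.array(P)-M[:3,3]);r=np.hypot(p[0],p[1]);th=np.arctan2(r,p[2])
    m=c["mtx"];return m[0,2]+m[0,0]*th*p[0]/r,m[1,2]+m[1,1]*th*p[1]/r
def whit(c,T,u,v,z):
    m=c["mtx"];x=(u-m[0,2])/m[0,0];y=(v-m[1,2])/m[1,1];th=np.hypot(x,y)
    d=np.array([np.sin(th)*x/th,np.sin(th)*y/th,np.cos(th)]);M=T@c["T_tool_cam"];d=M[:3,:3]@d;o=M[:3,3]
    return o+d*(z-o[2])/d[2]
E
python3 - <<'E'
from h import *
c=np.load("top.npz");crop(c["color"],190,125,378,265,4,"pics/t1.png")
E
```

```text
(no output)
```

View pics/t1.png

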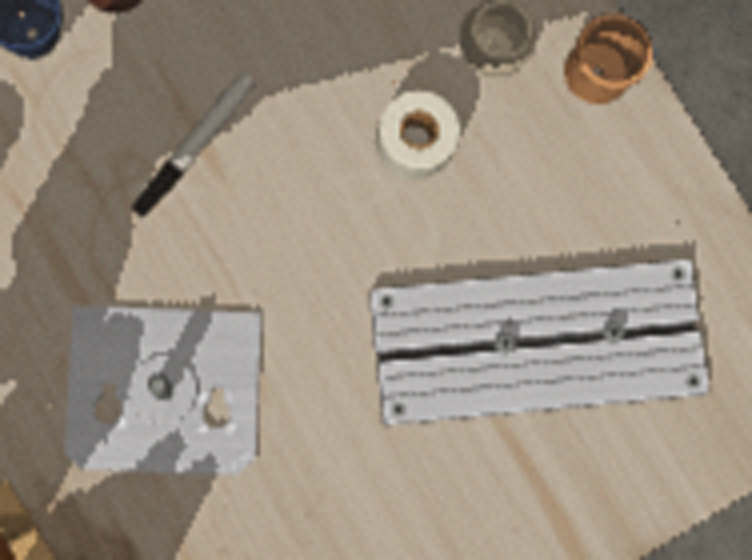

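The crop shows the bed corners near (375,289), (692,259), (709,391) and (388,425), with stud heads near (508,338) and (616,327). The plate corners are near (72,306) and (262,310), with its chamfered edge already facing the robot. The spindle tip is near (160,385) and the roll's top centre near (419,131).

```bash
python3 - <<'E'
from h import *
c=dict(np.load("top.npz"))
f=lambda x,y,z:hit(c,190+(x+.5)/4-.5,125+(y+.5)/4-.5,z)
P=dict(bl=(375,289,16),br=(692,259,16),fr=(709,391,16),fl=(388,425,16),s0=(379,356,16),s1=(697,327,16),studL=(508,338,29),studR=(616,327,29),
pbl=(72,306,6),pbr=(262,310,6),ple=(67,440,6),pre=(258,445,6),pf=(160,472,6),tip=(160,385,65),kL=(107,404,6),kR=(217,407,6),roll=(419,131,40),pot1=(497,35,50),pot2=(608,50,55))
Q={k:f(*v) for k,v in P.items()}
for k,v in Q.items():print(k,v.round(1))
print("bed c",np.mean([Q[k] for k in("bl","br","fr","fl")],0), "yaw",[np.degrees(np.arctan2(-(Q[a]-Q[b])[0],(Q[a]-Q[b])[1])) for a,b in(("bl","br"),("fl","fr"),("s0","s1"),("pbl","pbr"),("kL","kR"))])
s=get_state();T=T_tool(s);print(T.round(2));w=capture("wrist");print(w["T_tool_cam"].round(2),w["mtx"])
E
python3 -c "
import bench;print([n for n in dir(bench) if not n.startswith('__')])
print({k:getattr(bench,k) for k in dir(bench) if 'grasp' in k})"
```

```text
bl [544.  207.5  16. ]
br [567.4 -28.9  16. ]
fr [469.3 -36.9  16. ]
fl [443.8 199.   16. ]
s0 [494.2 205.1  16. ]
s1 [516.5 -30.2  16. ]
studL [506.5 112.   29. ]
studR [514.8  33.   29. ]
pbl [531.8 432.9   6. ]
pbr [529.3 291.2   6. ]
ple [432.5 434.2   6. ]
pre [429.3 293.8   6. ]
pf [409.5 365.6   6. ]
tip [468.8 362.7  65. ]
kL [459.  405.4   6. ]
kR [457.1 324.2   6. ]
roll [658.4 175.9  40. ]
pot1 [729.1 118.3  50. ]
pot2 [716.4  37.8  55. ]
bed c [506.13328907  85.20288261  16.        ] yaw [np.float64(5.657083829434831), np.float64(6.181553700402411), np.float64(5.407524073820368), np.float64(-1.009095072574413), np.float64(-1.3698745750167869)]
[[ 9.7000e-01 -0.0000e+00  2.4000e-01  1.5886e+02]
 [-2.4000e-01 -0.0000e+00  9.7000e-01  6.5547e+02]
 [ 0.0000e+00 -1.0000e+00 -0.0000e+00  2.2158e+02]
 [ 0.0000e+00  0.0000e+00  0.0000e+00  1.0000e+00]]
[[  -0.      0.96    0.28  -77.53]
 [   0.     -0.28    0.96 -164.13]
 [   1.      0.     -0.     -1.32]
 [   0.      0.      0.      1.  ]] [[297.31863964   0.         255.29237734]
 [  0.         297.31863964 191.27505249]
 [  0.           0.           1.        ]]
['Unreachable', 'capture', 'get_state', 'job_done', 'tcp_to_grasp']
{'tcp_to_grasp': -18.700000000000003}
```

Run:
```python
from h import *
S={n:dict(np.load(n+".npz")) for n in("top","scene")}
for n,c in S.items():
    h=cv2.cvtColor(c["color"],cv2.COLOR_RGB2HSV);m=((h[...,0]<16)&(h[...,1]>140)&(h[...,2]>60)).astype(np.uint8)
    k,l,st,ce=cv2.connectedComponentsWithStats(m);o=np.argsort(-st[:,4])[1:4]
    print(n,[(st[i].tolist(),ce[i].round(1).tolist()) for i in o])
def tri(a,b):
    A=[];B=[]
    for n,p in(("top",a),("scene",b)):
        c=S[n];d=hit(c,*p,0)-c["origin"];d/=np.linalg.norm(d);M=np.eye(3)-np.outer(d,d);A.append(M);B.append(M@c["origin"])
    x=np.linalg.solve(sum(A),sum(B));return x.round(0),[round(float(np.linalg.norm(A[i]@x-B[i]))) for i in(0,1)]
k=.64
print("tip",tri((229.6,220.9),(348*k,292*k)))
for a,b in (((274,447),(212,222)),((262,415),(240,200)),((218,435),(205,165)),((218,435),(155,243)),((218,435),(210,282)),((218,435),(268,208)),((328,465),(155,243)),((328,465),(210,282)),((280,385),(268,208)),((280,385),(205,165)),((328,465),(268,208)),((280,503),(155,243)),((280,503),(210,282))):
    print(a,b,tri(np.array(a)*k,np.array(b)*k))
```

```text
top [([80, 171, 79, 85, 3451], [119.3, 212.6]), ([138, 246, 74, 78, 3423], [176.1, 285.0]), ([231, 2, 60, 74, 1820], [260.1, 34.6])]
scene [([99, 86, 129, 94, 5494], [157.9, 126.8]), ([438, 0, 74, 49, 1939], [476.2, 20.7]), ([404, 92, 45, 76, 1467], [424.5, 128.0])]
tip (array([470., 364.,  42.]), [0, 0])
(274, 447) (212, 222) (array([308., 481., 191.]), [4, 4])
(262, 415) (240, 200) (array([357., 501., 194.]), [5, 5])
(218, 435) (205, 165) (array([329., 556., 230.]), [4, 4])
(218, 435) (155, 243) (array([256., 593.,  65.]), [57, 57])
(218, 435) (210, 282) (array([ 252.,  715., -307.]), [30, 30])
(218, 435) (268, 208) (array([357., 594.,  58.]), [48, 48])
(328, 465) (155, 243) (array([271., 384., 310.]), [22, 22])
(328, 465) (210, 282) (array([276., 402., 161.]), [1, 1])
(280, 385) (268, 208) (array([397., 478., 182.]), [1, 1])
(280, 385) (205, 165) (array([368., 443., 348.]), [29, 29])
(328, 465) (268, 208) (array([344., 369., 341.]), [47, 47])
(280, 503) (155, 243) (array([227., 466., 208.]), [2, 2])
(280, 503) (210, 282) (array([229., 492.,  42.]), [34, 34])
```

The tilted orange pot is centred near (308,481,191) and its top is around z = 260, so I'll go over and around it on the outside.

Call:
step_arm --increments "0 -0.04 0 0 -6.4 0; 0 -0.04 0 0 -6.4 0; 0 -0.04 0 0 0 0; 0.03 -0.03 0 0 0 0; 0.04 0 0 0 0 0; 0.04 0 0 0 0 0; 0.04 0 0 0 0 0; 0.04 0 0 0 0 0" --gripper 100 --force 60

```text
time: 0.82
tool_pos: [338.4, 659.4, 375.6]
orientation: [-1.577, -0.012, 0.025]
wrist_force: [0.8, 0.9, 0.0]
grip_width: 86.9
```

Call:
step_arm --increments "0.04 0 -0.02 0 0 0; 0.04 0 -0.035 0 0 0; 0.03 0 -0.041 0 0 0; 0.015 0 -0.041 0 0 0; 0.005 0 -0.041 0 0 0; 0 0.01 -0.041 0 0 0; 0 0.04 -0.041 0 0 0; 0 0.041 -0.02 0 0 0"

```text
time: 1.48
tool_pos: [471.7, 410.2, 297.0]
orientation: [-1.575, -0.011, 0.007]
wrist_force: [1.3, 0.5, 0.2]
grip_width: 87.0
```

Call:
step_arm --increments "0 0.04 -0.03 0 0 0; 0 0.04 -0.017 0 0 0; 0 0.04 0 0 0 0; 0 0 0 0 0 0; 0 0 0 0 0 0"

```text
time: 1.9
tool_pos: [470.4, 355.4, 177.5]
orientation: [-1.585, 0.003, 0.003]
wrist_force: [1.1, 0.8, 1.1]
grip_width: 87.0
```

Run:
```python
from h import *
s=get_state();T=T_tool(s);c=capture("wrist");np.savez("w1.npz",T=T,**c);print(T.round(3));print(s["tool_pos"],"pred tip",wpix(c,T,(470,363,65)),"kl",wpix(c,T,(459,405,6)),wpix(c,T,(457,324,6)))
cv2.imwrite("pics/w1.png",cv2.resize(c["color"][:,:,::-1],(800,600),interpolation=cv2.INTER_CUBIC))
```

```text
[[ 1.00000e+00 -4.00000e-03  0.00000e+00  4.70424e+02]
 [-0.00000e+00 -1.40000e-02  1.00000e+00  3.55423e+02]
 [-4.00000e-03 -1.00000e+00 -1.40000e-02  1.77512e+02]
 [ 0.00000e+00  0.00000e+00  0.00000e+00  1.00000e+00]]
[470.42424462 355.42328595 177.51232138] pred tip (np.float64(266.177482764015), np.float64(187.97327284908485)) kl (np.float64(301.4569959971603), np.float64(165.36206379194002)) (np.float64(231.3441367104813), np.float64(163.30210786237413))
```

View pics/w1.png

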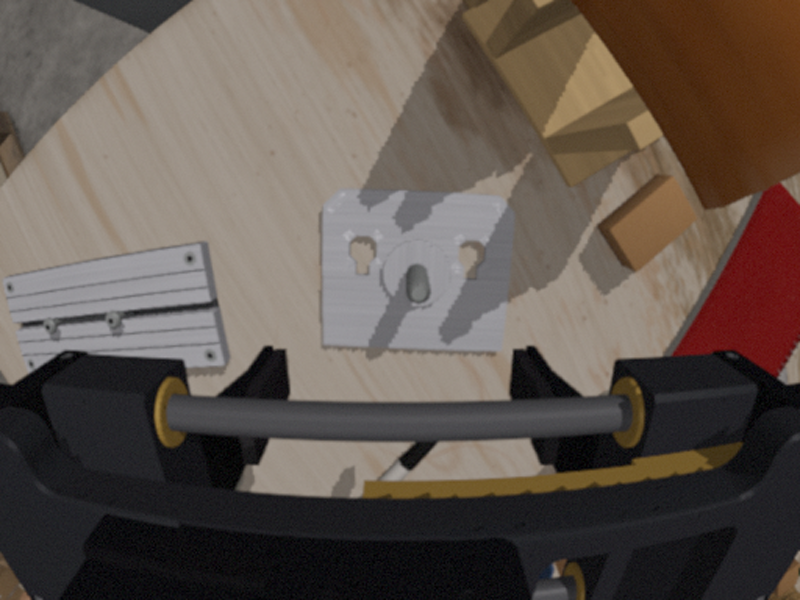

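The wrist view has the tip at (417,296), about where predicted. The plate's back corners are at (322,346) and (503,352), with chamfers toward the robot. The studs show at (52,327) and (114,321).

Run:
```python
from h import *
w=dict(np.load("w1.npz"));T=w["T"]
f=lambda x,y,z:whit(w,T,(x+.5)*.64-.5,(y+.5)*.64-.5,z)
for n,p in dict(tip=(417,296,65),kR=(362,245,6),kL=(471,250,6),bR=(322,347,6),bL=(503,353,6),fR=(321,208,6),fL=(513,208,6),studR=(52,326,29),studL=(114,320,29),bedfl=(207,243,16),bedbl=(228,366,16),slot=(217,303,16)).items():print(n,f(*p).round(1))
```

```text
tip [471.3 363.5  65. ]
kR [449.2 324.3   6. ]
kL [452.5 404.6   6. ]
bR [530.  290.7   6. ]
bL [534.6 434.    6. ]
fR [421.4 294.5   6. ]
fL [420.5 435.    6. ]
studR [510.4  38.6  29. ]
studL [502.8 116.1  29. ]
bedfl [444.  206.4  16. ]
bedbl [544.6 212.8  16. ]
slot [491.3 210.1  16. ]
```

Call:
step_arm --increments "0.001 0.03 0.008 0.8 1.6 0; 0 0.04 0 0 0 0; 0 0.04 0 0 0 0; 0 0.01 0 0 0 0; 0 0 0 0 0 0"

```text
time: 2.37
tool_pos: [479.6, 377.4, 68.5]
orientation: [-1.55, 0.006, -0.03]
wrist_force: [0.4, 1.1, 0.5]
grip_width: 87.0
```

Run:
```python
from h import *
print(T_tool(get_state()).round(4))
```

```text
[[ 9.996000e-01  1.570000e-02  2.300000e-02  4.796174e+02]
 [-2.330000e-02  2.100000e-02  9.995000e-01  3.773892e+02]
 [ 1.520000e-02 -9.997000e-01  2.130000e-02  6.848720e+01]
 [ 0.000000e+00  0.000000e+00  0.000000e+00  1.000000e+00]]
```

Call:
step_arm --increments "-0.008 0 -0.014 -1.2 0 0.9; 0 0 0 0 0 0; 0 0 0 0 0 0"

```text
time: 2.62
tool_pos: [473.4, 366.7, 74.5]
orientation: [-1.566, 0.013, -0.02]
wrist_force: [0.6, 0.6, 0.3]
grip_width: 87.0
```

```bash
cat > st.py <<'E'
from h import *
s=get_state();T=T_tool(s);print("t",round(s["time"],2),"pos",T[:3,3].round(1),"yaw",round(np.degrees(np.arctan2(-T[0,2],T[1,2])),2),"y",T[:3,1].round(4),"F",np.round(s["wrist_force"],1),"M",np.round(s["torque"],2),"w",round(s["grip_width"],1))
E
python3 st.py
```

```text
t 2.62 pos [473.4 366.7  74.5] yaw -1.21 y [ 0.0045  0.0049 -1.    ] F [0.6 0.6 0.3] M [-0.   -0.07 -0.02] w 87.0
```

Call:
step_arm --increments "-0.002 0.015 -0.003 -0.3 0.4 0.3; 0 0.015 0 0 0 0; 0 0.015 0 0 0 0; 0 0.008 0 0 0 0; 0 0 0 0 0 0; 0 0 0 0 0 0"

```text
time: 3.12
tool_pos: [475.9, 366.4, 25.9]
orientation: [-1.562, 0.017, -0.032]
wrist_force: [0.8, 0.5, -0.5]
grip_width: 87.4
```

```bash
python3 st.py
```

```text
t 3.12 pos [475.9 366.4  25.9] yaw -1.76 y [ 0.0099  0.0086 -0.9999] F [ 0.8  0.5 -0.5] M [ 0.01 -0.    0.  ] w 87.4
```

Call:
step_arm --increments "-0.005 0.003 -0.003 -0.5 0 0.6; 0 0 0 0 0 0; 0 0 0 0 0 0"

```text
time: 3.37
tool_pos: [471.1, 363.8, 23.9]
orientation: [-1.57, 0.025, -0.024]
wrist_force: [-0.7, -0.2, -0.0]
grip_width: 87.0
```

```bash
python3 st.py
```

```text
t 3.37 pos [471.1 363.8  23.9] yaw -1.79 y [-3.e-04  8.e-04 -1.e+00] F [-0.7 -0.2 -0. ] M [ 0.04 -0.03 -0.  ] w 87.0
```

Well aligned, so I'll close on the spindle.

Call:
step_arm --increments "0 0 0 0 0 0; 0 0 0 0 0 0; 0 0 0 0 0 0; 0 0 0 0 0 0; 0 0 0 0 0 0; 0 0 0 0 0 0; 0 0 0 0 0 0; 0 0 0 0 0 0" --gripper 0 --force 60

```text
time: 4.03
tool_pos: [471.9, 364.6, 25.6]
orientation: [-1.568, 0.023, -0.026]
wrist_force: [0.6, -0.0, -0.3]
grip_width: 41.6
```

```bash
python3 st.py
```

```text
t 4.03 pos [471.9 364.6  25.6] yaw -1.78 y [ 0.002   0.0029 -1.    ] F [ 0.6 -0.  -0.3] M [-0.02  0.03 -0.03] w 41.6
```

Call:
step_arm --increments "0 0 0 0 0 0; 0 0 0 0 0 0; 0 0 0 0 0 0; 0 0 0 0 0 0; 0 0 0 0 0 0; 0 0 0 0 0 0; 0 0 0 0 0 0"

```text
time: 4.62
tool_pos: [471.9, 364.8, 25.6]
orientation: [-1.568, 0.023, -0.026]
wrist_force: [0.2, 0.6, -0.2]
grip_width: 14.9
```

```bash
python3 st.py
```

```text
t 4.62 pos [471.9 364.8  25.6] yaw -1.78 y [ 0.002  0.003 -1.   ] F [ 0.2  0.6 -0.2] M [-0.05 -0.01 -0.02] w 14.9
```

Call:
step_arm --increments "0 -0.015 0 0 0 0; 0 -0.025 0 0 0 0; 0 -0.03 0 0 0 0; 0 -0.02 -0.01 0 0 0; 0.01 0 -0.025 0 0 0; 0.01 0 -0.03 0 -1.5 0; 0.01 0 -0.03 0 -1.5 0; 0.01 0 -0.02 0 -1.5 0"

```text
time: 5.28
tool_pos: [503.2, 250.7, 113.9]
orientation: [-1.571, -0.044, 0.06]
wrist_force: [0.2, -0.7, -4.2]
grip_width: 14.8
```

Call:
step_arm --increments "0 0 -0.01 0 0 0; 0 0 0 0 0 0; 0 0 0 0 0 0"

```text
time: 5.53
tool_pos: [504.6, 233.4, 112.6]
orientation: [-1.575, -0.034, 0.053]
wrist_force: [-0.1, 0.0, -3.2]
grip_width: 14.4
```

```bash
python3 st.py;python3 - <<'E'
from h import *
s=get_state();T=T_tool(s);c=capture("wrist");np.savez("w2.npz",T=T,**c)
cv2.imwrite("pics/w2.png",cv2.resize(c["color"][:,:,::-1],(800,600),interpolation=cv2.INTER_CUBIC))
E
```

```text
t 5.53 pos [504.6 233.4 112.6] yaw 3.17 y [-0.0119 -0.0049 -0.9999] F [-0.1  0.  -3.2] M [ 0.07 -0.06 -0.05] w 14.4
```

View pics/w2.png

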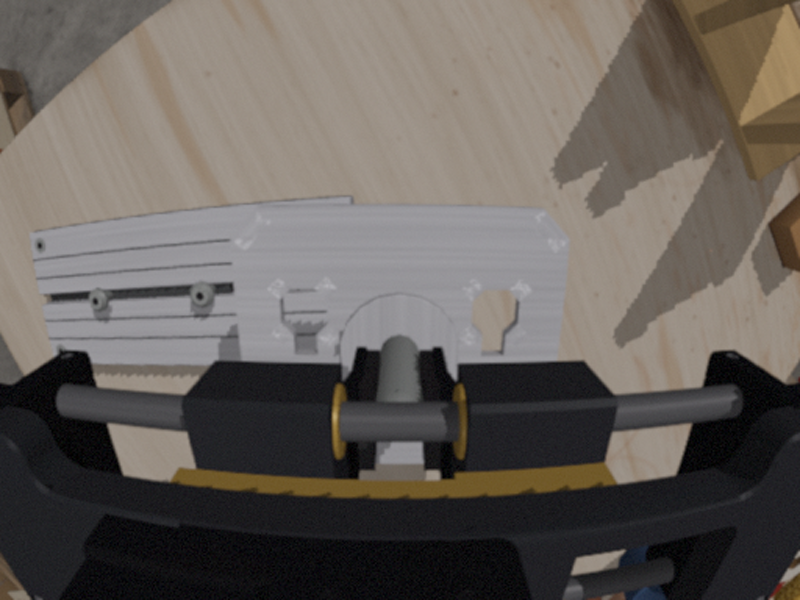

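The wrist view shows the plate level in the grip. Its front edge runs (262,206)–(535,208), and the stud heads are at (99,298) and (203,294).

Run:
```python
from h import *
w=dict(np.load("w2.npz"));T=w["T"];zp=T[2,3]-19.6
f=lambda x,y,z:whit(w,T,(x+.5)*.64-.5,(y+.5)*.64-.5,z)
Q={n:f(*p) for n,p in dict(fR=(268,206,zp),fL=(535,207,zp),sR=(234,245,zp),sL=(567,245,zp),kR=(302,308,zp),kL=(495,311,zp),studR=(99,298,29),studL=(203,294,29),slotR=(46,299,16),bedf1=(33,233,16),bedf2=(350,197,16)).items()}
for n,q in Q.items():print(n,q.round(1))
y=lambda a,b:np.degrees(np.arctan2(-(Q[a]-Q[b])[0],(Q[a]-Q[b])[1]))
print(y("fL","fR"),y("sL","sR"),y("kL","kR"),"studs",y("studL","studR"),np.linalg.norm(Q["studL"]-Q["studR"]),(Q["studL"]+Q["studR"])/2,y("bedf2","bedf1"))
km=(Q["kL"]+Q["kR"])/2;print("keymid",km,T[:2,3])
```

```text
fR [444.3 175.3  93. ]
fL [438.6 283.7  93. ]
sR [460.9 160.2  93. ]
sL [453.1 299.6  93. ]
kR [486.8 190.1  93. ]
kL [483.4 271.4  93. ]
studR [508.8  36.3  29. ]
studL [501.9 115.5  29. ]
slotR [516.8 -27.7  16. ]
bedf1 [467.7 -34.5  16. ]
bedf2 [444.2 200.7  16. ]
3.020607256787853 3.2360332751180243 2.337610170903411 studs 4.978373473456627 79.48075242068201 [505.36966557  75.92831369  29.        ] 5.713917478725988
keymid [485.09841986 230.71057115  92.96280656] [504.56939622 233.40545564]
```

Call:
step_arm --increments "0 0 -0.01 0.3 -2.4 -0.7; 0.001 0.005 -0.02 0 0 0; 0.001 0.005 -0.025 0 0 0; 0.001 0.01 -0.025 0 0 0; 0.001 0.01 -0.02 0 0 0; 0 0.005 -0.01 0 0 0; 0 0 0 0 0 0; 0 0 0 0 0 0"

```text
time: 6.25
tool_pos: [514.8, 141.4, 74.6]
orientation: [-1.557, -0.096, 0.1]
wrist_force: [0.3, 0.6, -3.2]
grip_width: 14.8
```

```bash
python3 st.py
```

```text
t 6.25 pos [514.8 141.4  74.6] yaw 7.18 y [-0.0032  0.0114 -0.9999] F [ 0.3  0.6 -3.2] M [0.09 0.02 0.02] w 14.8
```

Call:
step_arm --increments "0.002 0 -0.008 -0.6 1.5 -0.2; 0.001 0 -0.014 0 0 0; 0.001 0 -0.014 0 0 0; 0 0 -0.01 0 0 0; 0 0 0 0 0 0; 0 0 0 0 0 0"

```text
time: 6.75
tool_pos: [525.2, 105.4, 76.8]
orientation: [-1.564, -0.09, 0.079]
wrist_force: [0.5, 0.9, -2.8]
grip_width: 14.8
```

```bash
python3 st.py
```

```text
t 6.75 pos [525.2 105.4  76.8] yaw 6.17 y [ 0.0067  0.0059 -1.    ] F [ 0.5  0.9 -2.8] M [ 0.07  0.01 -0.02] w 14.8
```

Call:
step_arm --increments "-0.004 0.004 -0.006 -0.3 0.4 0.4; 0 0.004 -0.007 0 0 0; 0 0.004 0 0 0 0; 0 0.003 0 0 0 0; 0 0 0 0 0 0; 0 0 0 0 0 0"

```text
time: 7.25
tool_pos: [521.9, 94.2, 60.2]
orientation: [-1.568, -0.081, 0.081]
wrist_force: [0.6, 0.3, -3.6]
grip_width: 15.1
```

```bash
python3 st.py
```

```text
t 7.25 pos [521.9  94.2  60.2] yaw 5.92 y [-4.e-04  9.e-04 -1.e+00] F [ 0.6  0.3 -3.6] M [ 0.05 -0.01  0.03] w 15.1
```

Call:
step_arm --increments "0.001 0.002 0 0 0.2 0; 0 0.0015 0 0 0 0; 0 0.0015 0 0 0 0; 0 0.001 0 0 0 0; 0 0 0 0 0 0"

```text
time: 7.67
tool_pos: [523.6, 95.2, 54.4]
orientation: [-1.568, -0.079, 0.078]
wrist_force: [-0.8, -0.5, -2.2]
grip_width: 14.5
```

```bash
python3 st.py
```

```text
t 7.67 pos [523.6  95.2  54.4] yaw 5.75 y [ 3.0e-04  1.4e-03 -1.0e+00] F [-0.8 -0.5 -2.2] M [-0.04  0.26 -0.04] w 14.5
```

Call:
step_arm --increments "-0.0012 0.001 -0.002 0 0 0; 0 0.001 -0.002 0 0 0; 0 0.001 -0.002 0 0 0; 0 0.001 -0.002 0 0 0"

```text
time: 8.0
tool_pos: [524.7, 93.9, 54.3]
orientation: [-1.559, -0.085, 0.077]
wrist_force: [-1.7, 3.1, 7.2]
grip_width: 14.5
```

```bash
python3 st.py
```

```text
t 8.0 pos [524.7  93.9  54.3] yaw 5.91 y [ 0.0045  0.0103 -0.9999] F [-1.7  3.1  7.2] M [ 0.51  0.83 -0.04] w 14.5
```

Call:
step_arm --increments "-0.003 0 -0.003 -0.5 0.2 0.2; -0.001 0.0005 -0.003 0 0 0; 0 0.0005 -0.003 0 0 0; 0 0.0005 -0.003 0 0 0"

```text
time: 8.33
tool_pos: [523.1, 84.2, 54.4]
orientation: [-1.565, -0.085, 0.075]
wrist_force: [-0.4, 3.7, 4.2]
grip_width: 14.5
```

```bash
python3 st.py
```

```text
t 8.33 pos [523.1  84.2  54.4] yaw 5.85 y [ 0.0062  0.0051 -1.    ] F [-0.4  3.7  4.2] M [ 0.66  0.35 -0.09] w 14.5
```

Call:
step_arm --increments "0 0.0007 -0.0018 -0.3 0.1 0.3; 0 0.0007 -0.0018 0 0 0; 0 0.0007 -0.0018 0 0 0"

```text
time: 8.58
tool_pos: [523.9, 77.3, 52.0]
orientation: [-1.571, -0.079, 0.077]
wrist_force: [-0.0, -1.2, -3.2]
grip_width: 14.6
```

```bash
python3 st.py
```

```text
t 8.58 pos [523.9  77.3  52. ] yaw 5.71 y [ 0.0015 -0.0019 -1.    ] F [-0.  -1.2 -3.2] M [-0.05  0.03 -0.02] w 14.6
```

It has started to drop at y≈77, so I'll lower it gently.

Call:
step_arm --increments "0 0.0015 0 0 0 0; 0 0.0015 0 0 0 0; 0 0.0015 0 0 0 0; 0 0.0015 0 0 0 0"

```text
time: 8.92
tool_pos: [523.6, 74.9, 43.7]
orientation: [-1.573, -0.077, 0.076]
wrist_force: [0.1, 0.7, -3.6]
grip_width: 14.3
```

```bash
python3 st.py
```

```text
t 8.92 pos [523.6  74.9  43.7] yaw 5.58 y [ 3.0e-04 -3.8e-03 -1.0e+00] F [ 0.1  0.7 -3.6] M [ 0.17 -0.07 -0.02] w 14.3
```

Call:
step_arm --increments "0 0.001 0.0003 0.2 0 0; 0 0.001 0 0 0 0; 0 0.0005 0 0 0 0"

```text
time: 9.17
tool_pos: [522.9, 74.8, 41.5]
orientation: [-1.57, -0.074, 0.079]
wrist_force: [-1.4, 1.1, 5.0]
grip_width: 14.6
```

```bash
python3 st.py
```

```text
t 9.17 pos [522.9  74.8  41.5] yaw 5.58 y [-2.6e-03 -8.0e-04 -1.0e+00] F [-1.4  1.1  5. ] M [0.23 0.35 0.01] w 14.6
```

Seated on the bed at z = 41.5 (41.6 expected). Now I'll draw it toward the robot.

Call:
step_arm --increments "-0.002 -0.0004 0 0 0 -0.1; -0.003 0 0 0 0 0; -0.003 0 0 0 0 0"

```text
time: 9.42
tool_pos: [516.3, 74.1, 42.2]
orientation: [-1.57, -0.079, 0.074]
wrist_force: [5.6, 3.4, -4.2]
grip_width: 14.3
```

```bash
python3 st.py
```

```text
t 9.42 pos [516.3  74.1  42.2] yaw 5.58 y [ 3.4e-03  1.0e-04 -1.0e+00] F [ 5.6  3.4 -4.2] M [ 0.86 -0.93 -0.04] w 14.3
```

Call:
step_arm --increments "-0.001 0.0003 0.001 0 0 0.2; -0.002 0 0.0003 0 0 0; -0.002 0 0 0 0 0"

```text
time: 9.67
tool_pos: [509.5, 74.6, 41.5]
orientation: [-1.57, -0.075, 0.078]
wrist_force: [-0.0, 0.7, -2.0]
grip_width: 14.4
```

```bash
python3 st.py
```

```text
t 9.67 pos [509.5  74.6  41.5] yaw 5.59 y [-0.0023 -0.001  -1.    ] F [-0.   0.7 -2. ] M [ 0.05 -0.22 -0.  ] w 14.4
```

Call:
step_arm --increments "-0.0015 0 0 0 0 -0.1; -0.0015 0 0 0 0 0; -0.0015 0 0 0 0 0"

```text
time: 9.92
tool_pos: [508.6, 74.5, 42.3]
orientation: [-1.57, -0.084, 0.07]
wrist_force: [4.9, 1.5, -5.9]
grip_width: 14.9
```

```bash
python3 st.py
```

```text
t 9.92 pos [508.6  74.5  42.3] yaw 5.61 y [ 8.6e-03  3.0e-04 -1.0e+00] F [ 4.9  1.5 -5.9] M [ 0.19 -1.13  0.08] w 14.9
```

Call:
step_arm --increments "-0.001 0.0005 0 0 0 0.5; -0.002 0 0 0 0 0; -0.002 0 0 0 0 0; -0.002 0 0 0 0 0"

```text
time: 10.25
tool_pos: [508.2, 74.4, 43.2]
orientation: [-1.569, -0.088, 0.066]
wrist_force: [6.7, 1.1, -6.9]
grip_width: 14.5
```

```bash
python3 st.py
```

```text
t 10.25 pos [508.2  74.4  43.2] yaw 5.61 y [ 0.0136  0.0014 -0.9999] F [ 6.7  1.1 -6.9] M [ 0.24 -1.59  0.05] w 14.5
```

Call:
step_arm --increments "0 0.001 0 0 0 0.6; -0.001 0.0007 0 0 0 0.2; -0.0015 0.0003 0 0 0 0; -0.0015 0.0003 0 0 0 0"

```text
time: 10.58
tool_pos: [508.5, 74.4, 42.4]
orientation: [-1.569, -0.083, 0.071]
wrist_force: [6.9, 0.3, -3.9]
grip_width: 14.9
```

```bash
python3 st.py
```

```text
t 10.58 pos [508.5  74.4  42.4] yaw 5.61 y [ 0.0077  0.0013 -1.    ] F [ 6.9  0.3 -3.9] M [ 0.18 -1.51  0.08] w 14.9
```

Firm stop at x≈508. Next I'll level the tool, unload it and release.

Call:
step_arm --increments "0 0.0006 0 -0.1 0 0.5; 0 0.0003 0 0 0 0; 0 0 0 0 0 0"

```text
time: 10.83
tool_pos: [508.9, 74.4, 41.9]
orientation: [-1.571, -0.076, 0.077]
wrist_force: [3.2, 0.4, -1.5]
grip_width: 14.5
```

```bash
python3 st.py
```

```text
t 10.83 pos [508.9  74.4  41.9] yaw 5.59 y [-3.0e-04 -1.3e-03 -1.0e+00] F [ 3.2  0.4 -1.5] M [ 0.18 -0.91  0.04] w 14.5
```

Call:
step_arm --increments "0 0 0 0 0 0; 0 0 0 0 0 0; 0 0 0 0 0 0; 0 0 0 0 0 0; 0 0 0 0 0 0; 0 0 0 0 0 0; 0 0 0 0 0 0" --gripper 60

```text
time: 11.42
tool_pos: [500.5, 72.8, 40.1]
orientation: [-1.573, -0.062, 0.09]
wrist_force: [0.5, -0.3, 0.7]
grip_width: 50.0
```

Call:
step_arm --increments "0 -0.02 0 0 0 0; 0 -0.03 0 0 0 0; 0 -0.03 0 0 0 0; 0 -0.03 0 0 0 0; 0 -0.02 0 0 0 0; 0 0 0 0 0 0; 0 0 0 0 0 0" --gripper 100

```text
time: 12.0
tool_pos: [500.1, 72.9, 174.1]
orientation: [-1.574, -0.056, 0.096]
wrist_force: [0.1, 0.1, -0.5]
grip_width: 85.4
```

```bash
python3 st.py;python3 - <<'E'
from h import *
s=get_state();T=T_tool(s);c=capture("wrist");np.savez("w3.npz",T=T,**c)
cv2.imwrite("pics/w3.png",cv2.resize(c["color"][:,:,::-1],(800,600),interpolation=cv2.INTER_CUBIC))
E
```

```text
t 12.0 pos [500.1  72.9 174.1] yaw 5.54 y [-0.0253 -0.006  -0.9997] F [ 0.1  0.1 -0.5] M [0.09 0.01 0.04] w 85.4
```

View pics/w3.png

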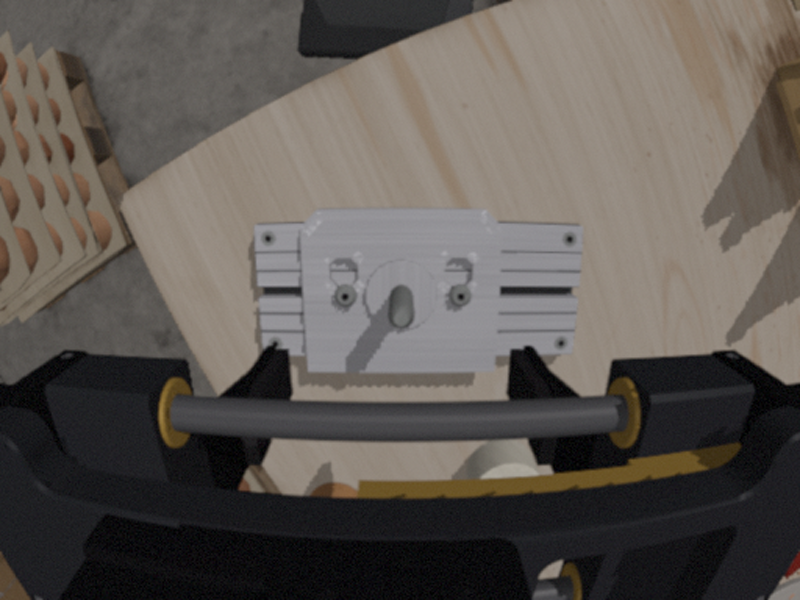

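The wrist view shows both stud heads at the closed ends of the slots, (345,296) and (460,296), level with the seat centre (399,295), so the plate is locked. The spindle tip is at (402,319).

Run:
```python
from h import *
w=dict(np.load("w3.npz"));T=w["T"]
f=lambda x,y,z:whit(w,T,(x+.5)*.64-.5,(y+.5)*.64-.5,z).round(1)
print("tip",f(402,319,81),"seat",f(399,295,26),"studs",f(345,296,29),f(460,296,29),"edges",f(302,240,22),f(499,235,22),f(307,370,22),f(498,372,22))
c=dict(np.load("scene.npz"));print("roll scene",hit(c,498*.64,342*.64,40))
```

```text
tip [507.2  73.7  81. ] seat [507.1  71.6  26. ] studs [510.7  34.2  29. ] [502.8 113.8  29. ] edges [4.751e+02 3.000e-01 2.200e+01] [458.2 136.9  22. ] [573.1   8.1  22. ] [560.6 152.1  22. ]
roll scene [657.52326505 176.96434743  40.        ]
```

Call:
step_arm --increments "0.015 0 0.01 0.3 0 -1.4; 0.03 0 0.014 0 0 0; 0.035 0 0.014 0 0 0; 0.035 0 0.014 0 0 0; 0.03 0 0.014 0 0 0; 0.015 0 0.01 0 0 0; 0 0 0 0 0 0; 0 0 0 0 0 0"

```text
time: 12.72
tool_pos: [655.6, 171.7, 157.7]
orientation: [-1.567, -0.065, 0.086]
wrist_force: [0.5, -1.2, -0.3]
grip_width: 87.2
```

```bash
python3 st.py;python3 - <<'E'
from h import *
s=get_state();T=T_tool(s);c=capture("wrist");np.savez("w4.npz",T=T,**c);print("pred roll",np.array(wpix(c,T,(658.4,175.9,40)))/.64)
cv2.imwrite("pics/w4.png",cv2.resize(c["color"][:,:,::-1],(800,600),interpolation=cv2.INTER_CUBIC))
E
```

```text
t 12.72 pos [655.6 171.7 157.7] yaw 5.52 y [-0.0132  0.0014 -0.9999] F [ 0.5 -1.2 -0.3] M [-0.01 -0.03  0.02] w 87.2
pred roll [406.54541009 298.76762006]
```

View pics/w4.png

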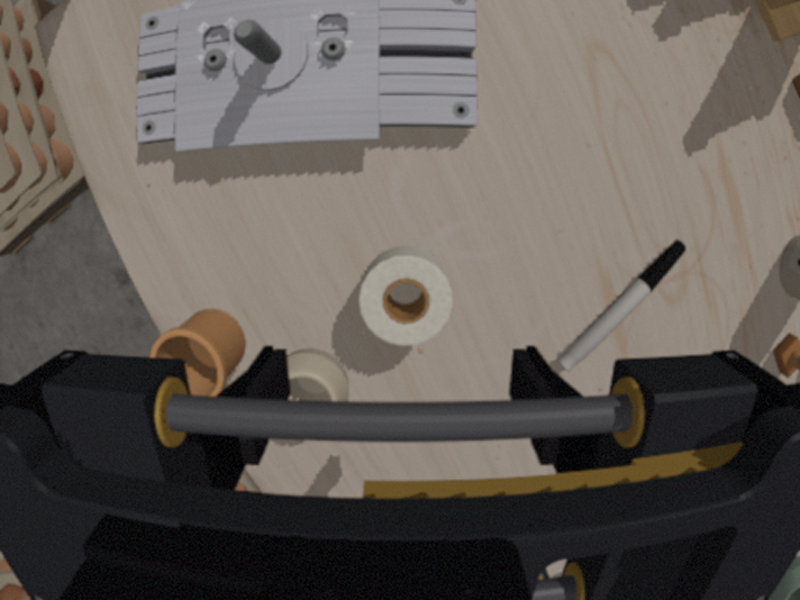

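The wrist view has the roll's top centre at (406,300), where (406.5,298.8) was predicted. The cream pot at (315,375) is clear of the right finger.

Call:
step_arm --increments "0.002 0.015 0.003 0 0 -0.7; 0 0.025 0 0 0 0; 0 0.025 0 0 0 0; 0 0.015 0 0 0 0; 0 0 0 0 0 0; 0 0 0 0 0 0"

```text
time: 13.27
tool_pos: [650.8, 171.0, 73.3]
orientation: [-1.569, -0.069, 0.077]
wrist_force: [1.0, -0.2, 0.6]
grip_width: 87.0
```

```bash
python3 st.py
python3 - <<'E'
from h import *
w=dict(np.load("w4.npz"));T=w["T"];print(whit(w,T,317*.64,362*.64,46),whit(w,T,406*.64,300*.64,40))
E
```

```text
t 13.27 pos [650.8 171.   73.3] yaw 5.32 y [-5.4e-03  5.0e-04 -1.0e+00] F [ 1.  -0.2  0.6] M [ 0.05 -0.01 -0.  ] w 87.0
[705.08270048 121.72940141  46.        ] [659.23840355 175.6381143   40.        ]
```

The pot may be closer than I estimated, so I'll turn the jaws −17° to swing the right finger away from it before descending.

Call:
step_arm --increments "0.004 0 0.002 0 6 -0.3; 0.003 0 0.001 0 6 0; 0.001 0 0.001 0 5 0; 0 0 0 0 0 0; 0 0 0 0 0 0"

```text
time: 13.68
tool_pos: [658.6, 172.8, 78.6]
orientation: [-1.562, 0.169, -0.174]
wrist_force: [-0.2, -0.9, -0.4]
grip_width: 86.7
```

```bash
python3 st.py
```

```text
t 13.68 pos [658.6 172.8  78.6] yaw -12.52 y [ 0.0037  0.0019 -1.    ] F [-0.2 -0.9 -0.4] M [-0.04 -0.    0.07] w 86.7
```

Call:
step_arm --increments "-0.001 0.012 0.003 0 0 0.2; 0 0.015 0 0 0 0; 0 0.015 0 0 0 0; 0 0.008 0 0 0 0; 0 0 0 0 0 0; 0 0 0 0 0 0"

```text
time: 14.18
tool_pos: [659.1, 177.0, 28.4]
orientation: [-1.558, 0.162, -0.168]
wrist_force: [0.7, 0.8, 0.1]
grip_width: 86.9
```

```bash
python3 st.py
```

```text
t 14.18 pos [659.1 177.   28.4] yaw -12.05 y [ 0.0042  0.0059 -1.    ] F [0.7 0.8 0.1] M [ 0.   -0.01 -0.03] w 86.9
```

Well centred and clear of contact. I'll go down to z≈13 and close with moderate force.

Call:
step_arm --increments "-0.0005 0.008 -0.001 -0.3 0 0.2; 0 0.004 0 0 0 0; 0 0.002 0 0 0 0; 0 0 0 0 0 0; 0 0 0 0 0 0; 0 0 0 0 0 0; 0 0 0 0 0 0; 0 0 0 0 0 0" --gripper 0 --force 20

```text
time: 14.85
tool_pos: [659.6, 176.4, 14.9]
orientation: [-1.562, 0.163, -0.166]
wrist_force: [-0.5, 0.6, -0.5]
grip_width: 60.3
```

```bash
python3 st.py
```

```text
t 14.85 pos [659.6 176.4  14.9] yaw -11.99 y [ 0.002   0.0022 -1.    ] F [-0.5  0.6 -0.5] M [ 0.01 -0.01  0.05] w 60.3
```

Call:
step_arm --increments "0 0 0 0 0 0; 0 0 0 0 0 0; 0 0 0 0 0 0; 0 0 0 0 0 0; 0 -0.015 0 0 0 0; 0 -0.025 0 0 0 0; 0 -0.03 0 0 0 0; 0 -0.03 0 0 0 0"

```text
time: 15.52
tool_pos: [654.2, 174.7, 112.7]
orientation: [-1.569, 0.174, -0.154]
wrist_force: [0.2, 0.1, -0.6]
grip_width: 59.9
```

Call:
step_arm --increments "0 -0.02 0 0 0 0; 0 0 0 0 0 0; 0 0 0 0 0 0"

```text
time: 15.77
tool_pos: [658.9, 175.8, 144.9]
orientation: [-1.562, 0.163, -0.166]
wrist_force: [-0.4, -0.9, -1.7]
grip_width: 60.4
```

```bash
python3 st.py
```

```text
t 15.77 pos [658.9 175.8 144.9] yaw -12.0 y [ 0.0019  0.0022 -1.    ] F [-0.4 -0.9 -1.7] M [ 0.01  0.06 -0.  ] w 60.4
```

Call:
step_arm --increments "-0.012 0 -0.012 0 0 0; -0.022 0 -0.022 0 0 0; -0.027 0 -0.028 0 0 0; -0.027 0 -0.028 0 0 0; -0.022 0 -0.024 0 0 0; -0.012 0 -0.012 0 0 0; 0 0 0 0 0 0; 0 0 0 0 0 0"

```text
time: 16.43
tool_pos: [501.9, 74.1, 137.6]
orientation: [-1.564, 0.169, -0.157]
wrist_force: [0.9, -0.1, -0.5]
grip_width: 60.2
```

```bash
python3 st.py
```

```text
t 16.43 pos [501.9  74.1 137.6] yaw -11.89 y [-0.0074  0.0012 -1.    ] F [ 0.9 -0.1 -0.5] M [ 0.06 -0.04  0.04] w 60.2
```

Call:
step_arm --increments "0.006 0.008 0.001 0 0 -0.4; 0 0.008 0 0 0 0; 0 0.005 0 0 0 0; 0 0 0 0 0 0; 0 0 0 0 0 0"

```text
time: 16.85
tool_pos: [511.6, 76.7, 112.5]
orientation: [-1.565, 0.16, -0.161]
wrist_force: [0.5, -0.1, -0.9]
grip_width: 60.3
```

```bash
python3 st.py;python3 - <<'E'
from h import *
s=get_state();T=T_tool(s);c=capture("wrist");np.savez("w5.npz",T=T,**c)
P=s["tool_pos"]
for n,p in dict(rolltop=(P[0]-1,P[1],P[2]+25),tip=(507.7,73.5,81)).items(): print(n,np.array(wpix(c,T,p))/.64)
crop(c["color"],160,100,360,250,4,"pics/w5.png")
E
```

```text
t 16.85 pos [511.6  76.7 112.5] yaw -11.7 y [ 1.e-04 -2.e-04 -1.e+00] F [ 0.5 -0.1 -0.9] M [ 0.05  0.04 -0.06] w 60.3
rolltop [402.24350569 399.92459148]
tip [393.33533842 335.01808398]
```

View pics/w5.png

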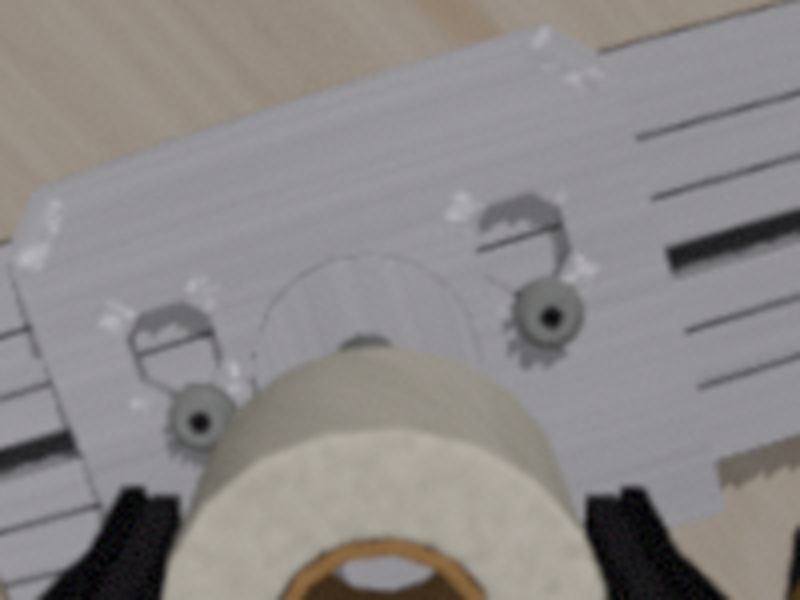

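The crop shows the roll square in the grip and centred near column 385. Behind it the plate is still locked, with the stud heads at the slot ends, (200,418) and (549,314).

Call:
step_arm --increments "-0.0025 0.003 -0.0035 0 0 0; 0 0.003 0 0 0 0; 0 0 0 0 0 0; 0 0 0 0 0 0"

```text
time: 17.23
tool_pos: [508.6, 74.1, 105.9]
orientation: [-1.565, 0.159, -0.16]
wrist_force: [0.6, -1.0, -0.3]
grip_width: 60.4
```

```bash
python3 st.py
```

```text
t 17.23 pos [508.6  74.1 105.9] yaw -11.65 y [ 4.e-04 -1.e-04 -1.e+00] F [ 0.6 -1.  -0.3] M [-0.01 -0.05  0.05] w 60.4
```

Call:
step_arm --increments "0 0.003 0 0 0 0; 0 0.004 0 0 0 0; 0 0.004 0 0 0 0; 0 0.003 0 0 0 0; 0 0 0 0 0 0"

```text
time: 17.65
tool_pos: [509.0, 74.1, 91.1]
orientation: [-1.564, 0.158, -0.161]
wrist_force: [0.4, 0.1, -0.1]
grip_width: 60.4
```

```bash
python3 st.py
```

```text
t 17.65 pos [509.   74.1  91.1] yaw -11.66 y [ 1.9e-03  4.0e-04 -1.0e+00] F [ 0.4  0.1 -0.1] M [ 0.01 -0.01  0.04] w 60.4
```

No contact, so I'll continue down. Seating is expected at a TCP height of about 41.

Call:
step_arm --increments "-0.0005 0.004 0 0 0 0; 0 0.004 0 0 0 0; 0 0.004 0 0 0 0; 0 0.004 0 0 0 0; 0 0.003 0 0 0 0; 0 0.002 0 0 0 0; 0 0 0 0 0 0"

```text
time: 18.23
tool_pos: [508.3, 74.2, 67.3]
orientation: [-1.565, 0.159, -0.161]
wrist_force: [0.3, 0.1, -0.7]
grip_width: 60.2
```

```bash
python3 st.py
```

```text
t 18.23 pos [508.3  74.2  67.3] yaw -11.65 y [ 1.1e-03  2.0e-04 -1.0e+00] F [ 0.3  0.1 -0.7] M [-0.01 -0.01 -0.03] w 60.2
```

Call:
step_arm --increments "0 0.004 0 0 0 0; 0 0.005 0 0 0 0; 0 0.004 0 0 0 0; 0 0.003 0 0 0 0; 0 0.003 0 0 0 0; 0 0.002 0 0 0 0; 0 0 0 0 0 0"

```text
time: 18.82
tool_pos: [508.5, 74.3, 44.0]
orientation: [-1.565, 0.159, -0.161]
wrist_force: [0.7, 0.5, -0.5]
grip_width: 60.1
```

```bash
python3 st.py
```

```text
t 18.82 pos [508.5  74.3  44. ] yaw -11.66 y [ 1.3e-03  2.0e-04 -1.0e+00] F [ 0.7  0.5 -0.5] M [ 0.08 -0.    0.01] w 60.1
```

Call:
step_arm --increments "0 0.001 0 0 0 0; 0 0.001 0 0 0 0; 0 0.001 0 0 0 0; 0 0.0005 0 0 0 0"

```text
time: 19.15
tool_pos: [508.8, 74.3, 40.4]
orientation: [-1.564, 0.158, -0.161]
wrist_force: [0.3, 0.4, -0.7]
grip_width: 59.9
```

```bash
python3 st.py
```

```text
t 19.15 pos [508.8  74.3  40.4] yaw -11.66 y [ 1.9e-03  4.0e-04 -1.0e+00] F [ 0.3  0.4 -0.7] M [ 0.    0.04 -0.01] w 59.9
```

Call:
step_arm --increments "0 0.001 0 0 0 0; 0 0.0008 0 0 0 0; 0 0 0 0 0 0"

```text
time: 19.4
tool_pos: [509.1, 74.3, 40.7]
orientation: [-1.564, 0.158, -0.161]
wrist_force: [0.2, -0.5, -1.0]
grip_width: 60.1
```

```bash
python3 st.py
```

```text
t 19.4 pos [509.1  74.3  40.7] yaw -11.67 y [ 2.e-03  9.e-04 -1.e+00] F [ 0.2 -0.5 -1. ] M [-0.03  0.01 -0.04] w 60.1
```

Call:
step_arm --increments "0 0.001 0 0 0 0; 0 0.001 0 0 0 0; 0 0.001 0 0 0 0"

```text
time: 19.65
tool_pos: [509.5, 74.4, 40.3]
orientation: [-1.563, 0.158, -0.162]
wrist_force: [-3.6, -0.6, 10.8]
grip_width: 60.2
```

```bash
python3 st.py
```

```text
t 19.65 pos [509.5  74.4  40.3] yaw -11.69 y [ 0.0023  0.0016 -1.    ] F [-3.6 -0.6 10.8] M [-0.09  0.82  0.01] w 60.2
```

The roll is felt on its seat, with z at the expected height. I'll ease off and open.

Call:
step_arm --increments "-0.0005 -0.0005 0 0 0 0; 0 0 0 0 0 0; 0 0 0 0 0 0; 0 0 0 0 0 0; 0 0 0 0 0 0; 0 0 0 0 0 0; 0 0 0 0 0 0; 0 0 0 0 0 0" --gripper 100

```text
time: 20.32
tool_pos: [509.4, 74.6, 40.5]
orientation: [-1.563, 0.158, -0.162]
wrist_force: [-0.2, 1.3, -0.5]
grip_width: 86.7
```

```bash
python3 st.py
```

```text
t 20.32 pos [509.4  74.6  40.5] yaw -11.68 y [ 0.0033  0.0017 -1.    ] F [-0.2  1.3 -0.5] M [ 0.03  0.   -0.04] w 86.7
```

Call:
step_arm --increments "0 -0.01 0 -0.1 0 0.2; 0 -0.02 0 0 0 0; 0 -0.03 0 0 0 0; 0 -0.03 0 0 0 0; 0 -0.03 0 0 0 0; 0 -0.03 0 0 0 0; 0 0 0 0 0 0; 0 0 0 0 0 0"

```text
time: 20.98
tool_pos: [507.9, 74.1, 195.2]
orientation: [-1.566, 0.165, -0.155]
wrist_force: [-0.6, -0.5, 0.0]
grip_width: 87.1
```

```bash
python3 st.py;python3 - <<'E'
from h import *
s=get_state();T=T_tool(s);c=capture("wrist");np.savez("w6.npz",T=T,**c)
print([np.round(np.array(wpix(c,T,p))/.64,1) for p in((507.7,73.5,66),(507.7,73.5,81))])
cv2.imwrite("pics/w6.png",cv2.resize(c["color"][:,:,::-1],(800,600),interpolation=cv2.INTER_CUBIC))
E
```

```text
t 20.98 pos [507.9  74.1 195.2] yaw -11.68 y [-0.0066 -0.001  -1.    ] F [-0.6 -0.5  0. ] M [0.01 0.02 0.02] w 87.1
[array([400.5, 287.4]), array([400.5, 293.4])]
```

View pics/w6.png

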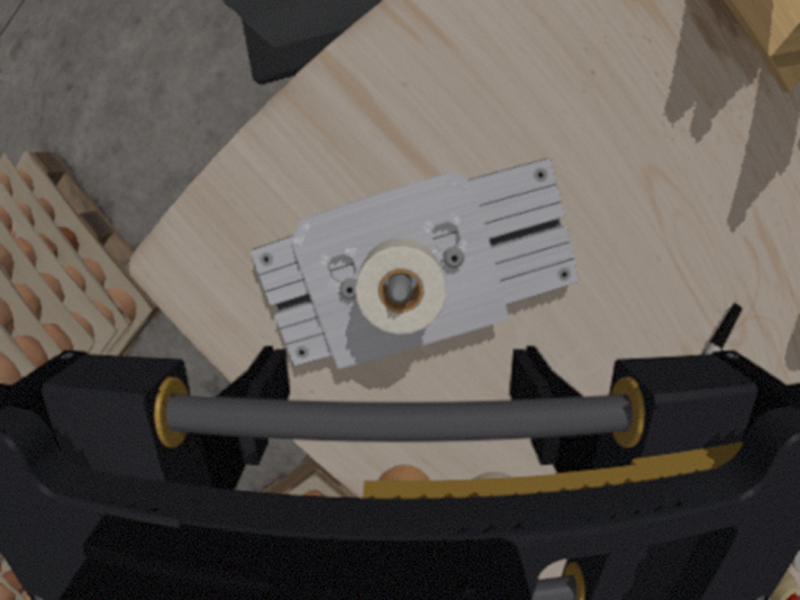

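The final view shows the roll's top centre at (401,289), close to the predicted (400.5,287.4), with the spindle tip inside the core. The stud heads at (349,289) and (454,258) are at the slot ends.

Run:
```python
from h import *
w=dict(np.load("w6.npz"));T=w["T"]
f=lambda x,y,z:whit(w,T,(x+.5)*.64-.5,(y+.5)*.64-.5,z)
print("studmid",((f(349,289,29)+f(454,258,29))/2).round(1),"tip",f(400,292,81).round(1),"roll",f(401,289,66).round(1))
print(job_done())
```

```text
studmid [506.7  74.   29. ] tip [506.5  73.3  81. ] roll [508.6  73.5  66. ]
the job is handed in; nothing more can be done
None
```

The label station is set up and handed in after about 21 s on the robot's clock. The spindle plate is locked on both studs, and the label roll sits on its seat over the spindle.

- **Plate:** I carried it by its spindle onto the stud heads and slid it lightly along the bed until both keyholes dropped over them. The full 13 mm drop showed in the height. I then drew it toward the robot until it stopped firmly, about 15 mm on. The highest contact force I read between moves was about 11 N, during the roll seating.
- **Roll:** I turned the jaws about 17° before gripping it, because the cream pot might have been close to one finger. The roll went down over the spindle without contact until it touched its seat at the expected height.
- **Last checks:** the final wrist picture, with the gripper open and clear, shows both stud heads at the closed ends of their slots. The measured midpoint of the studs is (506.7, 74.0) and the spindle is at (506.5, 73.3). The roll's centre is at (508.6, 73.5), so it is about 2 mm off the spindle axis, within the core's play.
- **Disagreements and gaps:** while I released the spindle, the gripper drifted about 8 mm toward the robot as it opened, but the plate stayed locked. The first estimates of the stud position along the bed differed by about 4 mm, and feeling for the drop settled it. I didn't go near the other items, but I took no final picture of all of them.

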